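Set the bearer bar square against the registration rail

ROBOT

A 6-joint arm with a two-finger parallel gripper is mounted at the origin on the work surface. World frame = base frame: x ahead of the robot, y to its left, z up, the work surface at z = 0. Lengths are in mm, angles in degrees, forces in N, time in s.
With the tool pointing down it reaches from about 300 to 850 mm from the base axis. Payload 4.2 kg.
Tool frame: the origin (TCP) lies at the very end of the fingers, on their centre line; the grasp point (between the pads) lies 19 mm behind it; z points along the fingers, y is the line along which they close (so a half turn about z gives the same grasp; the last joint's range is limited). The gripper opens to 91 mm and grips with 3 to 60 N. Pads are 32 mm wide; open, the fingers measure 118 mm over their backs; the gripper's body (76 mm by 178 mm) begins 60 mm behind the grasp point.
Start: joints at [-75.917, 18.312, 89.639, -0, 72.044, -1.146], TCP at [151.044, -554.823, 213.976] pointing down, gripper open.
Joint ranges: [-177.97, 177.97], [-48.28, 115.42], [12.27, 149.76], [-77.06, 257.06], [2.81, 150.46], [-146.56, 146.56]. Speed limits (degrees/s): [147.25, 147.25, 180, 180, 180, 180].

INTERFACE

Orientations are given as [roll, pitch, yaw] about the fixed x, y, z axes, in that order (R = Rz(yaw) Ry(pitch) Rx(roll)).
In Python, from workcell import * gives the robot as it stands.
- The arm moves only by the tool move_arm, never from a script. Its argument "motion" is a list of rows, each a list of 3 entries, a list of its own where there are three numbers: the finger opening in mm, from 0 to 91.2, then the shift along the world's x, y, z in units of 25 mm (1.0 is 25 mm), then the turn, a rotation vector about the world's x, y, z in units of 4 degrees (1.0 is 4 degrees). In form: [[grip, [x, y, z], [ax, ay, az]], ...]. A call has 1 to 20 rows; each row shifts and turns the commanded pose from where the row before left it; what a row does not reach is not made up. A row lasts 1/12 s, in which the tool goes at most 41.7 mm and 7.16 degrees, less where a joint would pass 70% of its speed; a pose out of reach is approached as far as the arm can. A call with a number of a shift or a turn outside -1 to 1 is refused whole. A call with a gripper value outside its range is refused whole. The fingers move at their own pace and stop on an object; "grip_force" is the grip in N (left out, the last holds). Time passes only in rows, so rows that do not move let the fingers close. It gives the time, the measured TCP pose, the force, the opening and the grip force at its end, in the units of the state.
- state(): the state, without advancing time (a new reading comes with each control period).
- grab_frame(name): name is "scene" or "side" or "wrist"; returns the picture (420x560x3 uint8, blue, green, red); there is no depth.
- camera_info(name): a dict with "fx", "fy", "cx", "cy" (pixels), "rvec" (rotation vector, rad) and "tvec" (3), from world to camera coordinates, as OpenCV has them. Camera axes: x right, y down, z forward; pixel columns grow to the right and rows downward; lengths in mm; the calibration is good to about 2 mm. The wrist camera is an equidistant fisheye: a pixel r from the principal point sees the ray r / f radians off the axis. A picture is of the moment at which its call begins: read the wrist's pose just before it. camera_info takes no time and is no camera call; for the wrist camera it gives the pose at the moment of the call.
- job_done(): hands the job in; it is judged then, once.
The state is a dict: "time_s": time; "qpos": joint angles; "qvel": joint speeds; "effort": joint torques, N m; "ee_pos": TCP position; "ee_rot": TCP orientation; "force": force on the tool from outside, world axes, zero at the start; "torque": the same for the moment, N m; "gripper_width": finger opening in mm; "gripper_force": force on a finger pad.
Only numpy, scipy, OpenCV 4.12 (cv2) and the standard library are available. Lean on these libraries where they do the work, as an engineer would, in place of code of your own. Each camera call takes 0.05 s, during which the arm holds its last target. There are 200 camera calls.

TASK

Push the loose aluminium bar forward until it lies flush along the steel guide rail over its whole length, and only then slide it along the rail to the left until its end butts against the stop block, leaving it flush against both. Keep the bar flat on the table, never drive it into the rail or stop with more than 20 N (about 8 N is enough to feel them), and leave everything else on the table where it is.

Things in the scene. Friction and masses are not known exactly. Their poses are not given: they have to be found in the camera images.
- bar: Loose plain aluminium bar, 220 mm long, 30 wide, 20 high, 0.25 to 0.5 kg; pushing it over the table takes 1 to 4 N. Origin: centre of its underside. y axis along its length (+y end: the left one, nearest the stop), x across it, away from the robot, z up. Starts with its centre 75 to 115 mm before rail_zero, up to 0.25 rad askew, its left end 20 to 90 mm short of the stop.
- guide: Guide fixed to the table: 6 mm plywood plate carrying a steel rail on two slotted arms with black knobs (31 mm high, 62 to 88 mm beyond the origin). x axis: away from the robot, square to the rail; y: along the rail, to the left; z up. Origin on the table, in line with the middle of the rail's range of settings. Rail and stop are clamped rigidly and do not yield.
- rail_zero (a point): Point fixed to the guide, on the table at its origin. Rail: steel strip 24 mm deep, 16 high, 350 long (guide y -175 to +175 mm), always parallel to guide y; the bar must meet its flat side facing the robot. That face is clamped anywhere from 15 mm before to 15 mm beyond this point along guide x; the setting is not reported: feel for it, or look.
- stop_line (a point): Point fixed to the guide, on the table, 130 mm along guide y from its origin: the middle of the stop's range of settings. The stop is a steel block, 20 mm thick and high, clamped on the rail near its left end, standing 41 mm out from the rail's face towards the robot. Its flat right side, which the bar's left end must meet, lies up to 12 mm either side of this point along guide y: feel for it.
- ink_b: Blunt yellow ink tube, 90 x 22 x 16 mm, lying to the right of the guide; leave alone.
- lino: Lino block on wood, 100 x 75 x 20 mm, lying to the right and nearer the robot; leave alone.
- ink_a: Blunt blue ink tube, 90 x 22 x 16 mm, lying to the left and nearer the robot; leave alone.
- glue: Green glue stick standing upright, 30 mm diameter, 95 mm high, to the left of the guide; leave alone.
- tin: Paper-labelled ink tin standing upright, 66 mm diameter, 60 mm high, to the left of the guide; leave alone.
- spray: White spray bottle standing upright, 52 mm diameter, 150 mm high, far to the right; leave alone.
Mind the look-alikes: they are no part of the job. There is more than one size of the bar; the one meant has the size given above.

How it is judged (in metres and radians):
On the way:
1. the bar lies flush against the rail (gap under 2 mm, parallel within 0.01 rad), its left end still more than 10 mm from the stop (x of rail_c0 in the frame of bar below 0.029 m and angle between the y axis of bar and the y axis of guide, either way round below 0.01 rad and y of stop_c0 in the frame of bar above 0.13 m), for 0.1 s.
At the end, for the whole second after the job is handed in: the bar lies flat on the table and at rest, its long side against the rail (gap under 2 mm, parallel within 0.01 rad) and its left end against the stop (gap under 2 mm) (x of rail_c0 in the frame of bar between 0.024 and 0.029 m and angle between the y axis of bar and the y axis of guide, either way round below 0.01 rad and y of stop_c0 in the frame of bar between 0.117 and 0.122 m and height (world z) of bar below 0.003 m and linear speed of bar below 0.005 m/s); the robot touches nothing.
It fails at once if the bar is driven into the rail or stop with more than 20 N (contact force between bar and guide above 20 N).
It fails at once if the bar is lifted or tipped off the table (height (world z) of bar above 0.008 m or angle between bar's own z axis and vertical above 0.15 rad).
It fails at once if a bystander is moved by more than 15 mm (distance of any of brayer, strip, spray, glue, tin, ink_a, ink_b, lino from where it was at the start of the episode above 0.015 m).
It also fails if it takes over 72 s, if anything falls off the work surface, if the arm or the gripper's body presses on something with over 40 N, if the wrist force passes 120 N, or if a joint passes its speed limit or range.

## Working session

There is one attempt and no reset: what is moved stays moved. The work goes in short steps, Python scripts to look and compute and a tool call to move; the robot and the scene stay as the last step left them, time stands still between calls to the robot, and variables do not carry over. Pictures are saved under pics/ and viewed, at most 10 in all, crops included, and the job is handed in when it is done.

Besides the shell and the picture viewer there is one more tool, called after "Emit:" by a JSON object that holds its "fn" and its "kwargs". move_arm: Moves the arm, as the interface text tells. Shifts and turns lie within -1 to 1; 1 stands for 25 mm of shift or 4 degrees of turn. Its arguments: {"type":"object","properties":{"motion":{"type":"array","items":{"type":"array"}},"grip_force":{"type":"number"}},"required":["motion"]}

```bash
mkdir -p pics && cat > h.py <<'E'
from workcell import *
import numpy as np, cv2
def ray(name,px):
    c=camera_info(name);R=cv2.Rodrigues(np.array(c["rvec"],float))[0];t=np.array(c["tvec"],float).ravel()
    p=np.atleast_2d(np.array(px,float));a=(p[:,0]-c["cx"])/c["fx"];b=(p[:,1]-c["cy"])/c["fy"]
    if name=="wrist":
        th=np.hypot(a,b);k=np.where(th>1e-9,np.sin(th)/np.maximum(th,1e-9),1);d=np.stack([a*k,b*k,np.cos(th)],1)
    else: d=np.stack([a,b,np.ones_like(a)],1)
    return -R.T@t, d@R
def onz(name,px,z):
    o,d=ray(name,px);return o+d*((z-o[2])/d[:,2])[:,None]
E
python3 - <<'E'
from h import *
a=[grab_frame(n) for n in("scene","side")]
for n,i in zip(("scene","side"),a): cv2.imwrite(f"pics/{n}0.png",i)
for n in ("scene","side"):
    o,d=ray(n,[280,210]);print(n,o.round(),d.round(2))
print(state()["time_s"],state()["ee_rot"])
E
```

```text
scene [1254. -514. 1029.] [[-0.58  0.39 -0.72]]
side [292. 975. 649.] [[ 0.16 -0.84 -0.52]]
0.1 [-1.79908633e+02  4.37040314e-04  1.52317254e+01]
```

View pics/scene0.png

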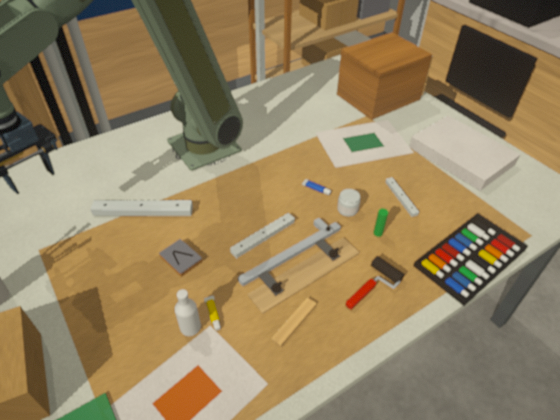

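View pics/side0.png

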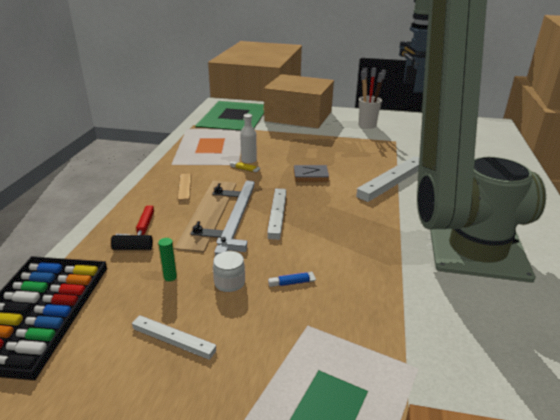

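The scene shows three bar-like pieces: a long one at (142,208), one at (263,235) beside the guide, and a short one at (402,196). The rail runs from (242,280) to (340,230), with the stop at (325,226). The bar before the rail should be the right one, so I'll measure all three and check it in one enlarged crop.

```bash
python3 - <<'E'
from h import *
i=cv2.imread("pics/scene0.png")
c=cv2.resize(i[195:310,210:370],None,fx=5,fy=5,interpolation=cv2.INTER_CUBIC);cv2.imwrite("pics/crop0.png",c)
for n,p in dict(long=[[93,204],[191,205]],mid=[[233,248],[294,218]],short=[[388,181],[416,211]],tin=[[349,205],[349,205]]).items():
    w=onz("scene",p,20);print(n,w.round(),np.linalg.norm(w[1]-w[0]))
E
```

```text
long [[ 101. -434.   20.]
 [ 271. -180.   20.]] 305.58347410262576
mid [[ 493. -156.   20.]
 [ 492.   57.   20.]] 213.27967363490308
short [[523. 413.  20.]
 [673. 390.  20.]] 151.34895096941972
tin [[540. 233.  20.]
 [540. 233.  20.]] 0.0
```

View pics/crop0.png

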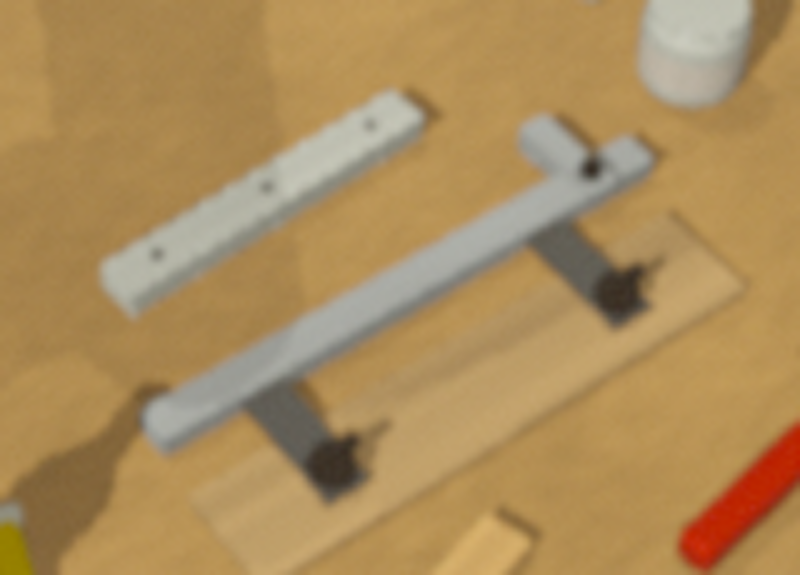

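The crop confirms the middle piece (about 213 mm measured) is the 220 mm bar; the long one is about 305 mm and the short one about 151 mm. Next I'll get the poses from the crop's corner points.

```bash
python3 - <<'E'
from h import *
C=lambda *p:np.array(p,float)/5+[210-.4,195-.4]
def show(n,p,z,cam="scene"):
    w=onz(cam,p,z);d=w[-1]-w[0];print(n,w.round(1)[:,:2].tolist(),"ang",np.degrees(np.arctan2(-d[0],d[1])).round(2),"len",np.linalg.norm(d).round(1))
show("bar near",C((103,268),(392,92)),20)
show("bar far",C((133,292),(425,112)),20)
show("rail face",C((145,407),(635,138)),16)
show("rail far",C((167,437),(653,155)),16)
show("stop R side",C((520,135),(565,180)),20)
show("plate far edge",C((260,575),(745,287)),6)
show("spray",[[190,328]],0);show("glue",[[379,234]],0);show("tin",[[349,212]],0);show("ink_b",[[213,313]],8);show("ink_a",[[316,187]],8);show("lino",[[181,257]],20)
i=cv2.imread("pics/side0.png")
cv2.imwrite("pics/crop1.png",cv2.resize(i[165:265,170:300],None,fx=6,fy=6,interpolation=cv2.INTER_CUBIC))
E
```

```text
bar near [[489.7, -163.2], [464.6, 53.8]] ang 6.62 len 218.4
bar far [[514.3, -157.6], [489.5, 61.1]] ang 6.48 len 220.1
rail face [[584.5, -190.6], [573.5, 157.4]] ang 1.8 len 348.2
rail far [[608.1, -190.6], [590.4, 157.8]] ang 2.91 len 348.9
stop R side [[536.4, 98.2], [580.2, 98.8]] ang -89.14 len 43.8
plate far edge [[702.6, -191.1], [693.1, 144.0]] ang 1.61 len 335.2
spray [[646.1, -368.3]] ang -0.0 len 0.0
glue [[670.2, 244.6]] ang -0.0 len 0.0
tin [[549.8, 228.0]] ang -0.0 len 0.0
ink_b [[644.1, -301.2]] ang -0.0 len 0.0
ink_a [[407.5, 204.6]] ang -0.0 len 0.0
lino [[442.3, -294.3]] ang -0.0 len 0.0
```

View pics/crop1.png

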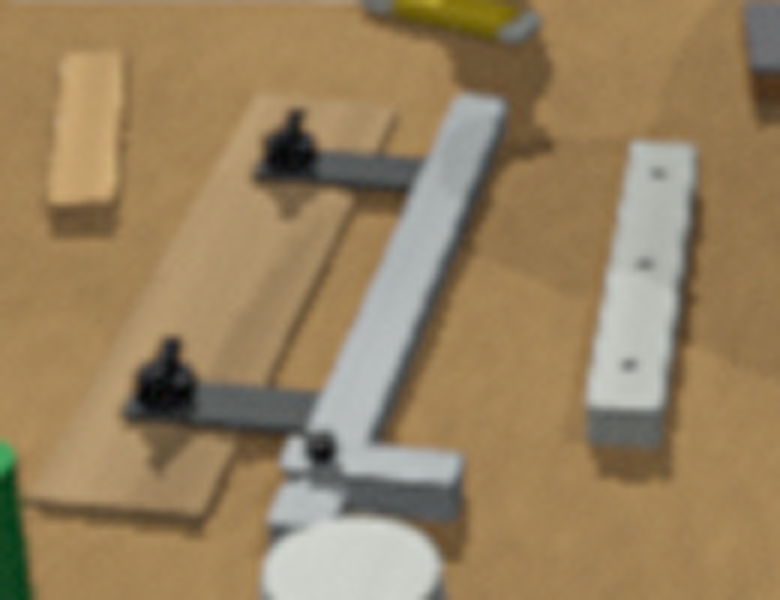

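The side view agrees. The rail's face edge runs (505,105)→(372,440) in the crop, the stop is at (462,465), and the bar is on the right. I'll cross-check with this view.

```bash
python3 - <<'E'
from h import *
C=lambda *p:np.array(p,float)/6+[170-.4,165-.4]
def show(n,p,z,cam="side"):
    w=onz(cam,p,z);d=w[-1]-w[0];print(n,w.round(1)[:,:2].tolist(),"ang",np.degrees(np.arctan2(-d[0],d[1])).round(2),"len",np.linalg.norm(d).round(1))
show("bar near",C((696,146),(663,408)),20)
show("bar far",C((631,143),(588,405)),20)
show("rail face",C((505,103),(374,440)),16)
show("rail far",C((457,95),(312,435)),16)
show("stop R side",C((462,456),(374,448)),20)
show("plate",C((260,97),(30,500)),6)
s=state();print(s["ee_pos"],s["ee_rot"],s["force"])
E
```

```text
bar near [[487.7, -161.4], [461.6, 55.1]] ang 6.88 len 218.0
bar far [[517.8, -157.9], [491.2, 59.2]] ang 6.96 len 218.7
rail face [[586.1, -191.6], [569.6, 94.9]] ang 3.3 len 286.9
rail far [[610.6, -194.7], [594.4, 96.6]] ang 3.18 len 291.8
stop R side [[531.5, 103.9], [566.3, 105.7]] ang -87.04 len 34.9
plate [[708.8, -191.0], [692.6, 147.7]] ang 2.73 len 339.1
[ 150.93487559 -554.36365806  213.20933275] [-1.79908633e+02  4.37040314e-04  1.52317254e+01] [ 0.11791199  0.00445444 -0.14246064]
```

Emit:
{"fn": "move_arm", "kwargs": {"motion": [[91, [0.55, 1, -0.1], [0, 0, -0.16]], [91, [0.55, 1, -0.1], [0, 0, -0.16]], [91, [0.55, 1, -0.1], [0, 0, -0.16]], [91, [0.55, 1, -0.1], [0, 0, -0.16]], [91, [0.55, 1, -0.1], [0, 0, -0.16]], [91, [0.55, 1, -0.1], [0, 0, -0.16]], [91, [0.55, 1, -0.1], [0, 0, -0.16]], [91, [0.55, 1, -0.1], [0, 0, -0.16]], [91, [0.55, 1, -0.1], [0, 0, -0.16]], [91, [0.55, 1, -0.1], [0, 0, -0.16]], [91, [0.55, 1, -0.1], [0, 0, -0.16]], [91, [0.55, 1, -0.1], [0, 0, -0.16]], [91, [0.55, 1, -0.1], [0, 0, -0.16]], [91, [0.55, 1, -0.1], [0, 0, -0.16]], [91, [0.55, 1, -0.1], [0, 0, -0.16]], [91, [0.55, 1, -0.1], [0, 0, -0.16]], [91, [0.55, 1, -0.1], [0, 0, -0.16]], [91, [0.55, 1, -0.1], [0, 0, -0.16]], [91, [0.55, 1, -0.1], [0, 0, -0.16]], [91, [0.55, 1, -0.1], [0, 0, -0.16]]]}}

```text
time_s: 1.77
ee_pos: [426.2, -53.4, 163.6]
ee_rot: [180.0, 0.0, 2.4]
force: [0.3, -0.6, -0.1]
gripper_width: 90.9
gripper_force: 0.0
```

Emit:
{"fn": "move_arm", "kwargs": {"motion": [[91, [0, 0, -0.8], [0, 0, 0]], [91, [0, 0, -0.8], [0, 0, 0]], [91, [0, 0, -0.8], [0, 0, 0]], [91, [0, 0, -0.8], [0, 0, 0]], [91, [0, 0, -0.8], [0, 0, 0]], [91, [0, 0, -0.8], [0, 0, 0]], [91, [0, 0, -0.6], [0, 0, 0]], [91, [0, 0, -0.4], [0, 0, 0]], [91, [0, 0, -0.3], [0, 0, 0]], [91, [0, 0, -0.1], [0, 0, 0]], [91, [0, 0, 0], [0, 0, 0]]]}}

```text
time_s: 2.68
ee_pos: [425.7, -54.8, 8.6]
ee_rot: [-180.0, 0.1, 2.4]
force: [0.1, 0.2, -0.2]
gripper_width: 90.9
gripper_force: 0.0
```

```bash
python3 - <<'E'
from h import *
i=grab_frame("wrist");cv2.imwrite("pics/w1.png",i)
s=state();print(s["ee_pos"],s["force"],camera_info("wrist"))
E
```

```text
[426.18304096 -54.85731894   9.06625284] [ 0.19026193 -0.13726813  0.74533777] {'fx': 325.19226210127806, 'fy': 325.19226210127806, 'cx': 276.4325934592259, 'cy': 209.50960747308972, 'rvec': array([-2.12843454,  2.04264732,  0.25671076]), 'tvec': array([-72.26070475, 432.07731521, 296.184527  ])}
```

View pics/w1.png

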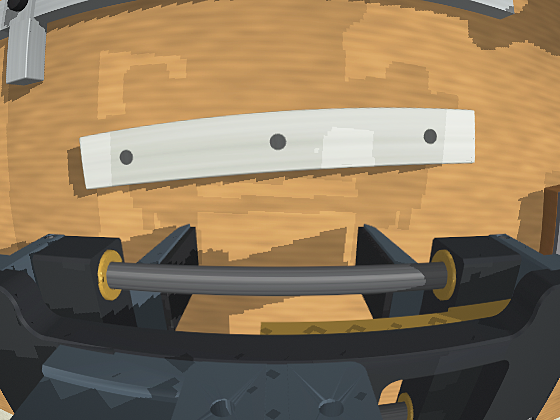

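The wrist view shows the bar ahead of both fingers, with its near corners at about (88,187) and (474,163), and the stop's right side near (44,60). I'll push forward now, staying about 15 mm short of the rail.

Emit:
{"fn": "move_arm", "kwargs": {"motion": [[91, [0.3, 0.013, 0], [0, 0, 0]], [91, [0.3, 0.013, 0], [0, 0, 0]], [91, [0.3, 0.013, 0], [0, 0, 0]], [91, [0.2, 0.008, 0], [0, 0, 0]], [91, [0.2, 0.008, 0], [0, 0, 0]], [91, [0.2, 0.008, 0], [0, 0, 0]], [91, [0.2, 0.008, 0], [0, 0, 0]], [91, [0.2, 0.008, 0], [0, 0, 0]], [91, [0.2, 0.008, 0], [0, 0, 0]], [91, [0.2, 0.008, 0], [0, 0, 0]], [91, [0.2, 0.008, 0], [0, 0, 0]], [91, [0.2, 0.008, 0], [0, 0, 0]], [91, [0.2, 0.008, 0], [0, 0, 0]], [91, [0.2, 0.008, 0], [0, 0, 0]], [91, [0.2, 0.008, 0], [0, 0, 0]], [91, [0, 0, 0], [0, 0, 0]]]}}

```text
time_s: 4.07
ee_pos: [510.4, -51.5, 9.2]
ee_rot: [180.0, -0.1, 2.4]
force: [0.4, 0.4, -0.1]
gripper_width: 91.4
gripper_force: 0.0
```

```bash
python3 - <<'E'
from h import *
i=grab_frame("wrist");cv2.imwrite("pics/w2.png",i)
s=state();print(s["ee_pos"],s["force"])
E
```

```text
[509.95913764 -51.49150407   9.19687241] [ 0.1269065  -1.19312909 -0.02874942]
```

View pics/w2.png

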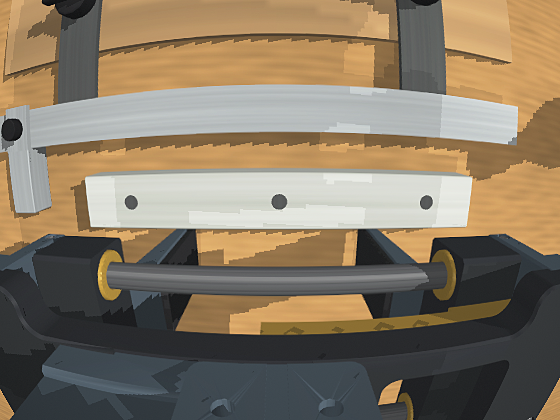

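The bar is now square to the fingers: its far top edge runs from (86,178) to (472,177). The rail's face edge runs from about (48,146) to (516,143), and the stop is at (48,208). I'll measure the gap and the angle difference.

```bash
python3 - <<'E'
from h import *
i=cv2.imread("pics/w2.png");g=cv2.cvtColor(i,cv2.COLOR_BGR2HSV)
m=(g[...,1]<45).astype(np.uint8)
def edge(cols,r0,r1,low):
    out=[]
    for c in cols:
        r=np.where(m[r0:r1,c])[0]
        out.append((c,r0+(r.max()+.5 if low else r.min()-.5)))
    return np.array(out)
def fit(n,p,z):
    w=onz("wrist",p,z);k=np.polyfit(w[:,1],w[:,0],1);r=w[:,0]-np.polyval(k,w[:,1])
    print(n,"deg",np.degrees(np.arctan(-k[0])).round(2),"x@-50",np.polyval(k,-50).round(1),"res",np.abs(r).max().round(2),w[[0,-1],:2].round(1).tolist())
cols=range(70,500,12)
fit("rail z0/16",edge(cols,80,155,True),16)
fit("rail bottom",edge(cols,80,155,True),0)
cols=range(105,455,10)
fit("bar far top",edge(cols,160,200,False),20)
fit("bar near top",edge([c for c in cols],190,232,True),20)
print(onz("wrist",[[86,178],[472,177],[44,150],[50,207]],20).round(1))
s=state();print(s["ee_rot"],s["force"])
E
```

```text
rail z0/16 deg 2.6 x@-50 576.7 res 0.38 [[571.5, 70.8], [582.6, -173.7]]
rail bottom deg 2.6 x@-50 576.5 res 0.42 [[570.8, 82.4], [583.0, -185.9]]
bar far top deg 2.36 x@-50 558.7 res 0.27 [[554.9, 44.1], [562.5, -141.2]]
bar near top deg 2.35 x@-50 527.0 res 1.74 [[523.4, 46.9], [531.4, -146.4]]
[[ 551.2   57.4   20. ]
 [ 560.9 -160.1   20. ]
 [ 568.    88.7   20. ]
 [ 533.3   87.5   20. ]]
[ 1.79978311e+02 -1.26961099e-01  2.43246776e+00] [ 0.1269065  -1.19312909 -0.02874942]
```

Emit:
{"fn": "move_arm", "kwargs": {"motion": [[91, [0.14, 0.006, 0], [0, 0, 0.01]], [91, [0.14, 0.006, 0], [0, 0, 0.01]], [91, [0.14, 0.006, 0], [0, 0, 0.01]], [91, [0.14, 0.006, 0], [0, 0, 0.01]], [91, [0.03, 0.001, 0], [0, 0, 0.01]], [91, [0, 0, 0], [0, 0, 0]]]}}

```text
time_s: 4.62
ee_pos: [524.2, -50.9, 9.0]
ee_rot: [180.0, -0.1, 2.6]
force: [-0.1, 1.3, -0.6]
gripper_width: 90.3
gripper_force: 0.1
```

Emit:
{"fn": "move_arm", "kwargs": {"motion": [[91, [0.04, 0.002, 0], [0, 0, 0]], [91, [0.02, 0.001, 0], [0, 0, 0]], [91, [0, 0, 0], [0, 0, 0]]]}}

```text
time_s: 4.87
ee_pos: [524.5, -50.8, 8.9]
ee_rot: [180.0, 0.0, 2.6]
force: [-2.0, -0.2, 0.7]
gripper_width: 91.1
gripper_force: 1.3
```

Emit:
{"fn": "move_arm", "kwargs": {"motion": [[91, [0.03, 0.001, 0], [0, 0, 0]], [91, [0, 0, 0], [0, 0, 0]]]}}

```text
time_s: 5.03
ee_pos: [525.6, -50.7, 8.9]
ee_rot: [180.0, -0.0, 2.6]
force: [-2.1, -0.5, 0.8]
gripper_width: 90.9
gripper_force: 1.1
```

Emit:
{"fn": "move_arm", "kwargs": {"motion": [[91, [0.03, 0.001, 0], [0, 0, 0]], [91, [0, 0, 0], [0, 0, 0]]]}}

```text
time_s: 5.2
ee_pos: [526.5, -50.7, 8.9]
ee_rot: [180.0, -0.0, 2.6]
force: [-1.1, 1.1, 1.7]
gripper_width: 91.0
gripper_force: 1.1
```

Emit:
{"fn": "move_arm", "kwargs": {"motion": [[91, [0.03, 0.001, 0], [0, 0, 0]], [91, [0, 0, 0], [0, 0, 0]]]}}

```text
time_s: 5.37
ee_pos: [527.3, -50.6, 8.9]
ee_rot: [180.0, -0.0, 2.6]
force: [-2.6, 0.1, 0.4]
gripper_width: 91.2
gripper_force: 1.0
```

Emit:
{"fn": "move_arm", "kwargs": {"motion": [[91, [0.03, 0.001, 0], [0, 0, 0]], [91, [0, 0, 0], [0, 0, 0]]]}}

```text
time_s: 5.53
ee_pos: [528.1, -50.6, 8.9]
ee_rot: [180.0, -0.0, 2.6]
force: [-2.0, 0.1, -0.4]
gripper_width: 91.0
gripper_force: 0.9
```

Emit:
{"fn": "move_arm", "kwargs": {"motion": [[91, [0.03, 0.001, 0], [0, 0, 0]], [91, [0, 0, 0], [0, 0, 0]]]}}

```text
time_s: 5.7
ee_pos: [528.8, -50.6, 8.9]
ee_rot: [180.0, -0.0, 2.6]
force: [-1.1, -0.0, -0.4]
gripper_width: 91.0
gripper_force: 0.8
```

Emit:
{"fn": "move_arm", "kwargs": {"motion": [[91, [0.03, 0.001, 0], [0, 0, 0]], [91, [0, 0, 0], [0, 0, 0]]]}}

```text
time_s: 5.87
ee_pos: [529.6, -50.6, 9.0]
ee_rot: [180.0, -0.0, 2.6]
force: [-1.5, -0.5, -0.9]
gripper_width: 91.2
gripper_force: 0.8
```

Emit:
{"fn": "move_arm", "kwargs": {"motion": [[91, [0.03, 0.001, 0], [0, 0, 0]], [91, [0, 0, 0], [0, 0, 0]]]}}

```text
time_s: 6.03
ee_pos: [530.3, -50.6, 8.9]
ee_rot: [180.0, -0.0, 2.6]
force: [-1.5, 0.9, -1.0]
gripper_width: 90.9
gripper_force: 0.7
```

Emit:
{"fn": "move_arm", "kwargs": {"motion": [[91, [0.03, 0.001, 0], [0, 0, 0]], [91, [0, 0, 0], [0, 0, 0]]]}}

```text
time_s: 6.2
ee_pos: [530.6, -50.6, 9.0]
ee_rot: [180.0, 0.0, 2.6]
force: [-2.3, -1.5, 0.9]
gripper_width: 90.9
gripper_force: 1.2
```

Emit:
{"fn": "move_arm", "kwargs": {"motion": [[91, [0.03, 0.001, 0], [0, 0, 0]], [91, [0, 0, 0], [0, 0, 0]]]}}

```text
time_s: 6.37
ee_pos: [530.6, -50.5, 9.0]
ee_rot: [180.0, 0.1, 2.6]
force: [-5.6, -0.7, 3.0]
gripper_width: 91.2
gripper_force: 2.5
```

Emit:
{"fn": "move_arm", "kwargs": {"motion": [[91, [0.03, 0.001, 0], [0, 0, 0]], [91, [0, 0, 0], [0, 0, 0]], [91, [0, 0, 0], [0, 0, 0]]]}}

```text
time_s: 6.62
ee_pos: [530.6, -50.6, 8.9]
ee_rot: [-180.0, 0.2, 2.6]
force: [-6.1, -0.9, 4.2]
gripper_width: 91.3
gripper_force: 3.3
```

```bash
cat > m.py <<'E'
from h import *
import sys
i=grab_frame("wrist");cv2.imwrite(f"pics/{sys.argv[1]}.png",i)
s=state();print(s["ee_pos"].round(2),s["force"].round(1),s["torque"].round(2))
E
python3 m.py w3
```

```text
[530.63 -50.54   8.93] [-6.5 -0.6  4.7] [-0.11  1.14 -0.02]
```

View pics/w3.png

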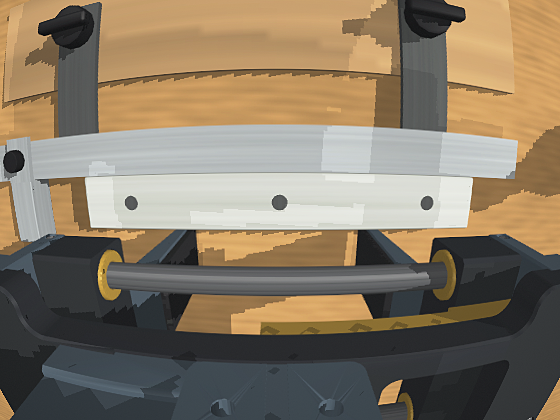

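The rail and bar are in contact with no visible gap, and the z-torque is near zero, so the bar is evenly flush. The stop is still about 30 mm away. I'll back off and move round to the right end with the fingers closed.

Emit:
{"fn": "move_arm", "kwargs": {"motion": [[91, [-0.4, 0, 0], [0, 0, 0]], [91, [-0.4, 0, 0], [0, 0, 0]], [91, [0, 0, 0.8], [0, 0, 0]], [91, [0, 0, 0.8], [0, 0, 0]], [0, [0.28, -0.8, 0], [0, 0, 0]], [0, [0.28, -0.8, 0], [0, 0, 0]], [0, [0.28, -0.8, 0], [0, 0, 0]], [0, [0.28, -0.8, 0], [0, 0, 0]], [0, [0.28, -0.8, 0], [0, 0, 0]], [0, [0.28, -0.8, 0], [0, 0, 0]], [0, [0.28, -0.8, 0], [0, 0, 0]], [0, [0, 0, 0], [0, 0, 0]], [0, [0, 0, 0], [0, 0, 0]], [0, [0, 0, 0], [0, 0, 0]], [0, [0, 0, 0], [0, 0, 0]]]}}

```text
time_s: 7.92
ee_pos: [560.7, -189.5, 48.9]
ee_rot: [-180.0, 0.0, 2.7]
force: [-0.7, -0.2, -0.5]
gripper_width: 20.4
gripper_force: 0.0
```

```bash
python3 m.py w4
```

```text
[ 560.84 -189.44   49.  ] [-0.6 -0.3  0.6] [0.04 0.06 0.03]
```

View pics/w4.png

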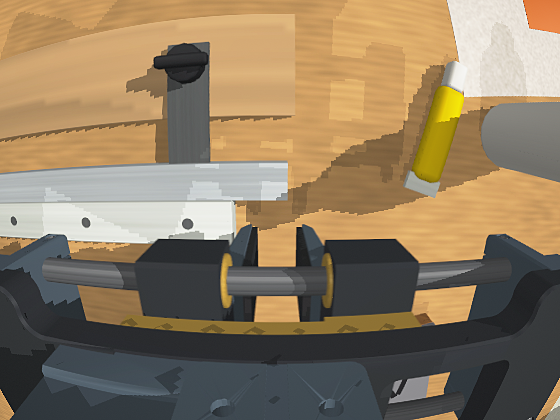

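The bar lies flush along the rail with its right end at (234,203)–(237,238), and the fingers are to its right. I'll descend while they finish closing.

Emit:
{"fn": "move_arm", "kwargs": {"motion": [[0, [0, 0, 0], [0, 0, 0]], [0, [0, 0, 0], [0, 0, 0]], [0, [0, 0, 0], [0, 0, 0]], [0, [0, 0, -0.4], [0, 0, 0]], [0, [0, 0, -0.4], [0, 0, 0]], [0, [0, 0, -0.4], [0, 0, 0]], [0, [0, 0, -0.4], [0, 0, 0]], [0, [0, 0, 0], [0, 0, 0]]]}}

```text
time_s: 8.63
ee_pos: [559.3, -189.8, 5.9]
ee_rot: [-179.9, 0.3, 2.6]
force: [0.5, -0.0, -0.1]
gripper_width: 0.3
gripper_force: 0.0
```

```bash
python3 - <<'E'
from h import *
i=grab_frame("wrist");cv2.imwrite("pics/w5.png",i)
print(onz("wrist",[[0,0]],0)[0].round())
g=cv2.cvtColor(i,cv2.COLOR_BGR2HSV);m=((g[...,1]<40)&(g[...,2]>170)).astype(np.uint8)
n,l,st,_=cv2.connectedComponentsWithStats(m)
print([s.tolist() for s in st[1:] if s[4]>800])
E
```

```text
[735.  25.   0.]
[[482, 0, 78, 92, 6558], [0, 169, 290, 95, 19751]]
```

Emit:
{"fn": "move_arm", "kwargs": {"motion": [[0, [0.06, 0.12, 0], [0, 0, 0]], [0, [-0.005, 0.12, 0], [0, 0, 0]], [0, [-0.005, 0.12, 0], [0, 0, 0]], [0, [-0.005, 0.12, 0], [0, 0, 0]], [0, [-0.004, 0.08, 0], [0, 0, 0]], [0, [-0.004, 0.08, 0], [0, 0, 0]], [0, [-0.004, 0.08, 0], [0, 0, 0]], [0, [0, 0, 0], [0, 0, 0]]]}}

```text
time_s: 9.35
ee_pos: [562.1, -172.1, 9.1]
ee_rot: [180.0, -0.0, 2.7]
force: [-0.9, -0.2, -0.1]
gripper_width: 0.4
gripper_force: 0.0
```

Emit:
{"fn": "move_arm", "kwargs": {"motion": [[0, [-0.004, 0.08, 0], [0, 0, 0]], [0, [-0.004, 0.08, 0], [0, 0, 0]], [0, [-0.004, 0.08, 0], [0, 0, 0]], [0, [-0.004, 0.08, 0], [0, 0, 0]], [0, [0, 0, 0], [0, 0, 0]]]}}

```text
time_s: 9.77
ee_pos: [561.8, -164.3, 9.0]
ee_rot: [180.0, -0.0, 2.6]
force: [-0.3, -0.9, 0.1]
gripper_width: 0.4
gripper_force: 0.5
```

Emit:
{"fn": "move_arm", "kwargs": {"motion": [[0, [-0.004, 0.08, 0], [0, 0, 0]], [0, [-0.004, 0.08, 0], [0, 0, 0]], [0, [-0.004, 0.08, 0], [0, 0, 0]], [0, [-0.004, 0.08, 0], [0, 0, 0]], [0, [0, 0, 0], [0, 0, 0]]]}}

```text
time_s: 10.18
ee_pos: [561.3, -156.0, 9.0]
ee_rot: [-180.0, -0.0, 2.6]
force: [0.1, -1.3, 0.7]
gripper_width: 0.4
gripper_force: 0.4
```

```bash
python3 m.py w6
```

```text
[ 561.33 -156.02    9.  ] [-0.7 -1.   0.6] [-0.07 -0.03 -0.02]
```

View pics/w6.png

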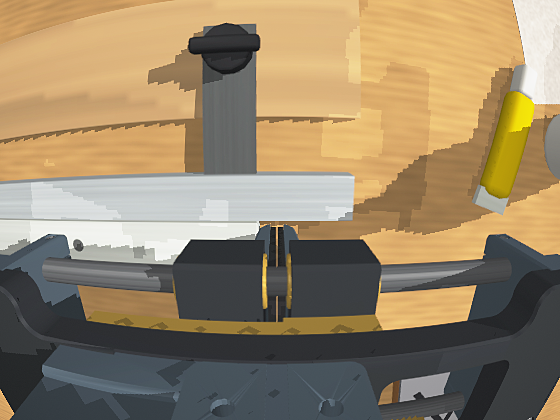

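The finger is against the bar's right end at about (262,222), and the bar still looks flush with the rail. I'll continue in small steps.

Emit:
{"fn": "move_arm", "kwargs": {"motion": [[0, [-0.003, 0.06, 0], [0, 0, 0]], [0, [-0.003, 0.06, 0], [0, 0, 0]], [0, [-0.003, 0.06, 0], [0, 0, 0]], [0, [0, 0, 0], [0, 0, 0]]]}}

```text
time_s: 10.57
ee_pos: [561.1, -151.7, 9.0]
ee_rot: [-180.0, -0.0, 2.6]
force: [-0.3, -0.9, 1.1]
gripper_width: 0.5
gripper_force: 0.6
```

Emit:
{"fn": "move_arm", "kwargs": {"motion": [[0, [-0.001, 0.03, 0], [0, 0, 0]], [0, [-0.001, 0.03, 0], [0, 0, 0]], [0, [0, 0, 0], [0, 0, 0]]]}}

```text
time_s: 10.82
ee_pos: [561.1, -150.4, 9.0]
ee_rot: [180.0, -0.0, 2.6]
force: [-0.1, -1.2, 0.5]
gripper_width: 0.4
gripper_force: 0.9
```

Emit:
{"fn": "move_arm", "kwargs": {"motion": [[0, [-0.001, 0.03, 0], [0, 0, 0]], [0, [-0.001, 0.03, 0], [0, 0, 0]], [0, [0, 0, 0], [0, 0, 0]]]}}

```text
time_s: 11.07
ee_pos: [561.0, -148.9, 9.0]
ee_rot: [180.0, -0.0, 2.6]
force: [1.0, -1.6, 1.0]
gripper_width: 0.2
gripper_force: 0.9
```

Emit:
{"fn": "move_arm", "kwargs": {"motion": [[0, [-0.001, 0.03, 0], [0, 0, 0]], [0, [-0.001, 0.03, 0], [0, 0, 0]], [0, [0, 0, 0], [0, 0, 0]]]}}

```text
time_s: 11.32
ee_pos: [560.9, -147.4, 9.0]
ee_rot: [180.0, 0.0, 2.6]
force: [0.2, -1.9, 0.5]
gripper_width: 0.3
gripper_force: 1.0
```

Emit:
{"fn": "move_arm", "kwargs": {"motion": [[0, [-0.001, 0.03, 0], [0, 0, 0]], [0, [-0.001, 0.03, 0], [0, 0, 0]], [0, [0, 0, 0], [0, 0, 0]]]}}

```text
time_s: 11.57
ee_pos: [560.9, -145.9, 9.0]
ee_rot: [180.0, -0.0, 2.6]
force: [0.3, -2.2, 0.9]
gripper_width: 0.5
gripper_force: 1.0
```

Emit:
{"fn": "move_arm", "kwargs": {"motion": [[0, [-0.001, 0.03, 0], [0, 0, 0]], [0, [-0.001, 0.03, 0], [0, 0, 0]], [0, [0, 0, 0], [0, 0, 0]]]}}

```text
time_s: 11.82
ee_pos: [560.8, -144.3, 9.0]
ee_rot: [180.0, -0.0, 2.6]
force: [0.2, -1.5, 0.8]
gripper_width: 0.5
gripper_force: 1.0
```

Emit:
{"fn": "move_arm", "kwargs": {"motion": [[0, [-0.001, 0.03, 0], [0, 0, 0]], [0, [-0.001, 0.03, 0], [0, 0, 0]], [0, [0, 0, 0], [0, 0, 0]]]}}

```text
time_s: 12.07
ee_pos: [560.8, -142.8, 9.0]
ee_rot: [-180.0, 0.0, 2.6]
force: [0.2, -1.9, 1.8]
gripper_width: 0.8
gripper_force: 1.0
```

Emit:
{"fn": "move_arm", "kwargs": {"motion": [[0, [-0.001, 0.03, 0], [0, 0, 0]], [0, [-0.001, 0.03, 0], [0, 0, 0]], [0, [0, 0, 0], [0, 0, 0]]]}}

```text
time_s: 12.32
ee_pos: [560.7, -141.3, 9.0]
ee_rot: [-180.0, 0.0, 2.6]
force: [0.7, -1.7, 0.4]
gripper_width: 0.4
gripper_force: 1.0
```

Emit:
{"fn": "move_arm", "kwargs": {"motion": [[0, [-0.001, 0.03, 0], [0, 0, 0]], [0, [-0.001, 0.03, 0], [0, 0, 0]], [0, [0, 0, 0], [0, 0, 0]]]}}

```text
time_s: 12.57
ee_pos: [560.7, -139.9, 9.0]
ee_rot: [180.0, 0.0, 2.6]
force: [-1.1, -1.8, 0.7]
gripper_width: 0.6
gripper_force: 1.0
```

Emit:
{"fn": "move_arm", "kwargs": {"motion": [[0, [-0.001, 0.03, 0], [0, 0, 0]], [0, [-0.001, 0.03, 0], [0, 0, 0]], [0, [0, 0, 0], [0, 0, 0]]]}}

```text
time_s: 12.82
ee_pos: [560.6, -138.4, 9.0]
ee_rot: [180.0, 0.0, 2.6]
force: [-0.3, -1.7, 1.1]
gripper_width: 0.6
gripper_force: 1.1
```

Emit:
{"fn": "move_arm", "kwargs": {"motion": [[0, [-0.001, 0.03, 0], [0, 0, 0]], [0, [-0.001, 0.03, 0], [0, 0, 0]], [0, [0, 0, 0], [0, 0, 0]]]}}

```text
time_s: 13.07
ee_pos: [560.5, -136.9, 9.0]
ee_rot: [180.0, 0.0, 2.6]
force: [-0.2, -2.1, 0.5]
gripper_width: -0.0
gripper_force: 1.2
```

Emit:
{"fn": "move_arm", "kwargs": {"motion": [[0, [-0.001, 0.03, 0], [0, 0, 0]], [0, [-0.001, 0.03, 0], [0, 0, 0]], [0, [0, 0, 0], [0, 0, 0]]]}}

```text
time_s: 13.32
ee_pos: [560.5, -135.3, 9.0]
ee_rot: [180.0, 0.0, 2.6]
force: [-0.9, -1.4, 0.5]
gripper_width: 0.5
gripper_force: 1.2
```

Emit:
{"fn": "move_arm", "kwargs": {"motion": [[0, [-0.001, 0.03, 0], [0, 0, 0]], [0, [-0.001, 0.03, 0], [0, 0, 0]], [0, [0, 0, 0], [0, 0, 0]]]}}

```text
time_s: 13.57
ee_pos: [560.5, -133.9, 9.0]
ee_rot: [180.0, 0.0, 2.6]
force: [-0.2, -2.4, 2.8]
gripper_width: 0.4
gripper_force: 1.3
```

Emit:
{"fn": "move_arm", "kwargs": {"motion": [[0, [-0.001, 0.03, 0], [0, 0, 0]], [0, [-0.001, 0.03, 0], [0, 0, 0]], [0, [0, 0, 0], [0, 0, 0]]]}}

```text
time_s: 13.82
ee_pos: [560.3, -132.4, 9.0]
ee_rot: [180.0, 0.0, 2.6]
force: [-0.9, -2.1, 1.4]
gripper_width: 0.5
gripper_force: 1.4
```

Emit:
{"fn": "move_arm", "kwargs": {"motion": [[0, [-0.001, 0.03, 0], [0, 0, 0]], [0, [-0.001, 0.03, 0], [0, 0, 0]], [0, [0, 0, 0], [0, 0, 0]]]}}

```text
time_s: 14.07
ee_pos: [560.3, -130.9, 8.9]
ee_rot: [180.0, 0.0, 2.6]
force: [-1.2, -3.1, 1.1]
gripper_width: 0.1
gripper_force: 1.5
```

Emit:
{"fn": "move_arm", "kwargs": {"motion": [[0, [-0.001, 0.03, 0], [0, 0, 0]], [0, [-0.001, 0.03, 0], [0, 0, 0]], [0, [0, 0, 0], [0, 0, 0]]]}}

```text
time_s: 14.32
ee_pos: [560.2, -129.4, 9.0]
ee_rot: [180.0, 0.0, 2.6]
force: [-1.8, -2.4, 1.8]
gripper_width: 0.6
gripper_force: 1.6
```

Emit:
{"fn": "move_arm", "kwargs": {"motion": [[0, [-0.001, 0.03, 0], [0, 0, 0]], [0, [-0.001, 0.03, 0], [0, 0, 0]], [0, [0, 0, 0], [0, 0, 0]]]}}

```text
time_s: 14.57
ee_pos: [560.1, -127.9, 8.9]
ee_rot: [-180.0, 0.0, 2.6]
force: [-1.3, -3.4, 2.4]
gripper_width: 0.5
gripper_force: 1.7
```

Emit:
{"fn": "move_arm", "kwargs": {"motion": [[0, [-0.001, 0.03, 0], [0, 0, 0]], [0, [0, 0, 0], [0, 0, 0]], [0, [0, 0, 0], [0, 0, 0]]]}}

```text
time_s: 14.82
ee_pos: [560.2, -127.2, 9.0]
ee_rot: [-180.0, 0.0, 2.6]
force: [-1.5, -3.9, 1.8]
gripper_width: 0.4
gripper_force: 1.7
```

Emit:
{"fn": "move_arm", "kwargs": {"motion": [[0, [-0.001, 0.03, 0], [0, 0, 0]], [0, [-0.001, 0.03, 0], [0, 0, 0]], [0, [0, 0, 0], [0, 0, 0]]]}}

```text
time_s: 15.07
ee_pos: [560.1, -127.0, 9.0]
ee_rot: [179.9, 0.0, 2.7]
force: [-2.1, -8.1, 2.1]
gripper_width: 0.7
gripper_force: 4.1
```

```bash
python3 - <<'E'
from h import *
a=grab_frame("side");b=grab_frame("wrist")
c=cv2.resize(a[165:265,190:290],(590,590),interpolation=cv2.INTER_CUBIC)
d=cv2.resize(b[160:270,150:400],None,fx=.84,fy=.84)
o=np.zeros((590,800,3),np.uint8);o[:,:590]=c;o[:d.shape[0],590:590+d.shape[1]]=d[:,:210]
cv2.imwrite("pics/last.png",o);s=state();print(s["ee_pos"],s["force"],s["torque"])
E
```

```text
[ 560.13665088 -126.96598402    8.98715877] [-2.2727166  -8.46254271  1.38972174] [-1.37452156  0.37505145 -0.06333057]
```

View pics/last.png

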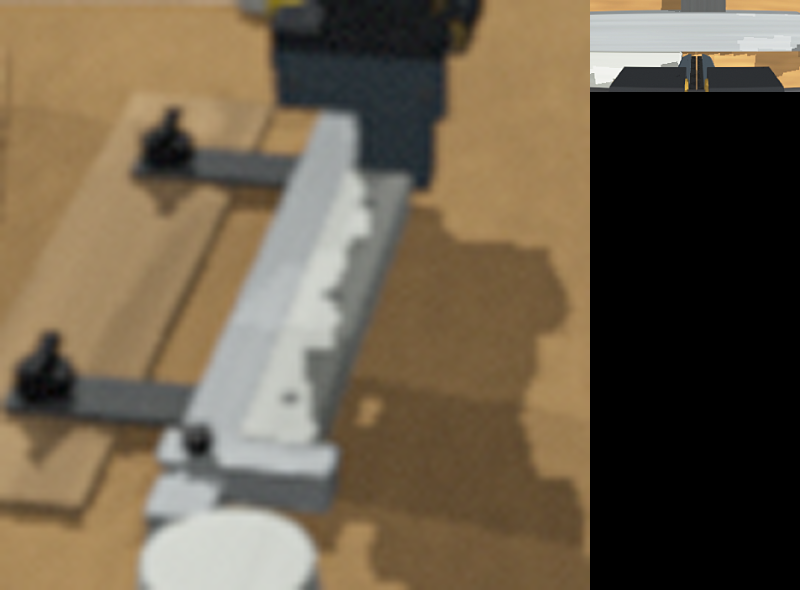

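The bar's left end meets the stop at crop (315,440), and the contact force is about 8 N. I'll retreat and re-press the side lightly, to be sure it is flush along its whole length.

Emit:
{"fn": "move_arm", "kwargs": {"motion": [[0, [0, -0.4, 0], [0, 0, 0]], [0, [0, -0.4, 0], [0, 0, 0]], [0, [0, 0, 0.8], [0, 0, 0]], [0, [0, 0, 0.8], [0, 0, 0]], [91, [-0.4, 0.88, 0], [0, 0, 0]], [91, [-0.4, 0.88, 0], [0, 0, 0]], [91, [-0.4, 0.88, 0], [0, 0, 0]], [91, [-0.4, 0.88, 0], [0, 0, 0]], [91, [-0.4, 0.88, 0], [0, 0, 0]], [91, [-0.4, 0.88, 0], [0, 0, 0]], [91, [0, 0, 0], [0, 0, 0]], [91, [0, 0, 0], [0, 0, 0]], [91, [0, 0, 0], [0, 0, 0]], [91, [0, 0, -0.4], [0, 0, 0]], [91, [0, 0, -0.4], [0, 0, 0]], [91, [0, 0, -0.4], [0, 0, 0]], [91, [0, 0, -0.4], [0, 0, 0]], [91, [0, 0, 0], [0, 0, 0]]]}}

```text
time_s: 16.67
ee_pos: [498.3, -14.0, 6.3]
ee_rot: [-180.0, 0.3, 2.6]
force: [-0.1, -0.2, -0.0]
gripper_width: 90.1
gripper_force: 0.0
```

Emit:
{"fn": "move_arm", "kwargs": {"motion": [[91, [0.2, 0.009, 0], [0, 0, 0]], [91, [0.2, 0.009, 0], [0, 0, 0]], [91, [0.2, 0.009, 0], [0, 0, 0]], [91, [0.2, 0.009, 0], [0, 0, 0]], [91, [0.12, 0.005, 0], [0, 0, 0]], [91, [0.06, 0.002, 0], [0, 0, 0]], [91, [0, 0, 0], [0, 0, 0]], [91, [0, 0, 0], [0, 0, 0]]]}}

```text
time_s: 17.33
ee_pos: [524.6, -12.6, 9.0]
ee_rot: [180.0, 0.0, 2.6]
force: [0.6, 0.8, -0.5]
gripper_width: 91.0
gripper_force: 0.0
```

Emit:
{"fn": "move_arm", "kwargs": {"motion": [[91, [0.04, 0.002, 0], [0, 0, 0]], [91, [0.04, 0.002, 0], [0, 0, 0]], [91, [0, 0, 0], [0, 0, 0]]]}}

```text
time_s: 17.58
ee_pos: [526.9, -12.6, 9.1]
ee_rot: [180.0, -0.0, 2.6]
force: [-0.1, 0.0, -0.0]
gripper_width: 90.7
gripper_force: 0.0
```

Emit:
{"fn": "move_arm", "kwargs": {"motion": [[91, [0.04, 0.002, 0], [0, 0, 0]], [91, [0.04, 0.002, 0], [0, 0, 0]], [91, [0, 0, 0], [0, 0, 0]]]}}

```text
time_s: 17.83
ee_pos: [528.8, -12.5, 9.0]
ee_rot: [180.0, 0.0, 2.6]
force: [0.1, 0.1, 0.6]
gripper_width: 91.3
gripper_force: 0.0
```

Emit:
{"fn": "move_arm", "kwargs": {"motion": [[91, [0.04, 0.002, 0], [0, 0, 0]], [91, [0, 0, 0], [0, 0, 0]], [91, [0, 0, 0], [0, 0, 0]]]}}

```text
time_s: 18.08
ee_pos: [528.8, -12.4, 8.8]
ee_rot: [180.0, 0.1, 2.6]
force: [-3.3, -0.9, 2.0]
gripper_width: 91.2
gripper_force: 1.4
```

Emit:
{"fn": "move_arm", "kwargs": {"motion": [[91, [0.04, 0.002, 0], [0, 0, 0]], [91, [0.01, 0, 0], [0, 0, 0]], [91, [0, 0, 0], [0, 0, 0]]]}}

```text
time_s: 18.33
ee_pos: [528.8, -12.4, 8.7]
ee_rot: [-180.0, 0.3, 2.6]
force: [-6.1, -1.5, 2.9]
gripper_width: 91.0
gripper_force: 2.9
```

```bash
python3 m.py w7; python3 - <<'E'
from h import *
i=cv2.imread("pics/w7.png");g=cv2.cvtColor(i,cv2.COLOR_BGR2GRAY)
print(g[195:215,40:110:3])
E
```

```text
[528.83 -12.39   8.73] [-6.3 -0.8  4.1] [-0.09  0.97  0.05]
[[143 152  94  96  87 185 184 184 179 182 186 181 177 174 212 211 212 212
  212 211 211 212 212 212]
 [144 150  95  96  88 184 184 183 180 181 186 181 176 169 209 210 210 210
  210 211 211 211 211 211]
 [148 152  95  98  91 185 186 183 180 182 184 181 175 168 211 210 211 211
  212 212 212 212 212 212]
 [149 154  97  97  92 186 186 182 181 182 186 181 177 162 212 212 212 211
  211 211 211 211 211 211]
 [151 154  96  97  94 188 186 182 182 182 185 181 179 156 210 211 210 210
  210 211 211 211 211 211]
 [150 154  96  98  94 188 187 182 181 182 186 180 179 156 210 210 210 210
  211 211 211 211 211 211]
 [147 152  94  95  92 190 187 181 182 182 187 181 180 163 211 211 210 211
  211 211 211 211 211 212]
 [147 149  91  93  91 191 187 181 182 181 188 181 180 175 213 212 212 211
  211 211 211 211 211 211]
 [147 148  91  92  89 192 187 181 183 181 188 181 181 191 208 207 207 207
  208 207 208 209 209 209]
 [149 150  89  91  88 193 185 179 182 182 188 181 180 200 207 206 206 206
  207 206 206 207 207 207]
 [151 153  89  93  91 201 184 
[... 280 characters left out ...]
59  91  99 100 153 182 181 185 179 185 183 183 210 213 209 211 211
  211 211 211 211 211 211]
 [170 157  91 100  99 111 182 183 185 179 185 184 181 211 213 210 210 210
  210 210 210 211 210 211]
 [170 156 114 101  99 101 179 183 184 181 185 185 182 203 211 207 207 207
  208 208 209 208 209 209]
 [170 156 112  99  99  94 181 184 184 180 184 185 182 200 214 209 210 210
  210 210 209 209 209 209]
 [175 155 111  99  98  86 183 184 185 179 183 185 181 197 213 208 209 209
  209 210 210 210 210 210]
 [176 155 111  99  99  86 184 186 184 180 184 185 181 192 219 211 210 210
  210 211 211 210 210 211]
 [175 156 109  99 100  88 184 186 184 182 183 186 181 188 223 212 212 211
  212 212 211 211 211 211]]
```

Emit:
{"fn": "move_arm", "kwargs": {"motion": [[91, [-0.2, -0.009, 0], [0, 0, 0]], [91, [-0.4, -0.018, 0], [0, 0, 0]], [91, [-0.6, -0.02, 0], [0, 0, 0]], [91, [-0.4, 0, 0.4], [0, 0, 0]], [91, [0, 0, 0.8], [0, 0, 0]], [91, [0, 0, 0.8], [0, 0, 0]], [91, [0, 0, 0], [0, 0, 0]], [91, [0, 0, 0], [0, 0, 0]], [91, [0, 0, 0], [0, 0, 0]]]}}

```text
time_s: 19.13
ee_pos: [490.5, -13.5, 58.6]
ee_rot: [180.0, 0.0, 2.6]
force: [0.8, 0.1, 0.1]
gripper_width: 91.2
gripper_force: 0.0
```

```bash
python3 - <<'E'
from h import *
i=grab_frame("wrist");cv2.imwrite("pics/w8.png",i)
c=camera_info("wrist");R=cv2.Rodrigues(np.array(c["rvec"],float))[0];t=np.array(c["tvec"],float).ravel()
def proj(w):
    p=R@np.array(w,float)+t;r=np.hypot(p[0],p[1]);k=np.arctan2(r,p[2])/r;return int(c["cx"]+c["fx"]*p[0]*k),int(c["cy"]+c["fy"]*p[1]*k)
hsv=cv2.cvtColor(i,cv2.COLOR_BGR2HSV)
# saturation profile along bar length, 5 and 20 mm from rail: wood would show as high saturation
for off in (10,20):
    print([(y,int(hsv[proj((574-y*.045-off,y,20))[::-1]][1]),int(hsv[proj((574-y*.045-off,y,20))[::-1]][2])) for y in range(92,112)])
# across rail joint at both ends
for y in (-100,-50,0,50,90):
    print(y,[int(hsv[proj((574-y*.045+o,y,18))[::-1]][1]) for o in range(-6,7)])
s=state();print(s["ee_pos"],s["force"])
E
```

```text
[(92, 15, 210), (93, 13, 210), (94, 13, 211), (95, 13, 211), (96, 12, 211), (97, 12, 211), (98, 12, 212), (99, 13, 209), (100, 13, 210), (101, 15, 206), (102, 5, 163), (103, 7, 217), (104, 7, 177), (105, 10, 180), (106, 9, 178), (107, 9, 180), (108, 6, 181), (109, 7, 183), (110, 10, 180), (111, 7, 178)]
[(92, 12, 207), (93, 12, 206), (94, 14, 207), (95, 12, 207), (96, 12, 207), (97, 12, 207), (98, 12, 207), (99, 12, 208), (100, 13, 215), (101, 11, 159), (102, 9, 203), (103, 8, 199), (104, 9, 180), (105, 7, 178), (106, 7, 179), (107, 10, 182), (108, 7, 184), (109, 6, 181), (110, 7, 180), (111, 7, 178)]
-100 [7, 9, 8, 7, 7, 9, 9, 8, 8, 6, 6, 9, 6]
-50 [8, 7, 7, 5, 9, 8, 8, 9, 7, 9, 8, 7, 6]
0 [11, 9, 8, 8, 12, 11, 10, 12, 9, 9, 10, 8, 8]
50 [13, 11, 11, 11, 13, 13, 10, 7, 7, 8, 8, 7, 7]
90 [11, 13, 12, 11, 11, 12, 9, 8, 10, 10, 7, 8, 7]
[490.220238   -13.5130533   58.16759661] [ 0.77580202 -0.00163202 -0.39174812]
```

No wood shows between the bar and the rail or the stop, and the robot is clear.

```bash
python3 -c "
from workcell import *
print(job_done())"
```

```text
the job is handed in; nothing more can be done
None
```

The job is handed in: the bar was pushed flush along the rail first, then slid left to the stop, and the last pictures show no gap at either; the highest force I read was about 8.5 N, and no verdict came back.

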